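# Load the full wire cassettes into the refill tube

### The job

Four identical closed wire cassettes lie on the packing table; two are full and two are spent, and only their weight tells which. Lift them to find the two full ones and drop those into the upright refill tube, flat, one on top of the other, right down on its floor as one column; the two spent ones must end lying flat on the table top, clear of the tube and its flange. Do not disturb the other things on the table.

Things in the scene. Friction and masses are not known exactly. Their poses are not given: they have to be found in the camera images.
- cassette_a: one of four outwardly identical closed wire cassettes: a flat grey plastic ring lying flat, 64 mm outer diameter, 28 mm thick, 22 mm hole through it, both outer edges chamfered 2 mm, a thin black line round the middle of its rim. Origin: centre of its underside; z: its axis, up as it lies. It weighs about 400 g if full of wire, about 80 g if spent (each up to 10 percent either way); nothing in its look or place tells which
- cassette_b: one of four outwardly identical closed wire cassettes: a flat grey plastic ring lying flat, 64 mm outer diameter, 28 mm thick, 22 mm hole through it, both outer edges chamfered 2 mm, a thin black line round the middle of its rim. Origin: centre of its underside; z: its axis, up as it lies. It weighs about 400 g if full of wire, about 80 g if spent (each up to 10 percent either way); nothing in its look or place tells which
- cassette_c: one of four outwardly identical closed wire cassettes: a flat grey plastic ring lying flat, 64 mm outer diameter, 28 mm thick, 22 mm hole through it, both outer edges chamfered 2 mm, a thin black line round the middle of its rim. Origin: centre of its underside; z: its axis, up as it lies. It weighs about 400 g if full of wire, about 80 g if spent (each up to 10 percent either way); nothing in its look or place tells which
- cassette_d: one of four outwardly identical closed wire cassettes: a flat grey plastic ring lying flat, 64 mm outer diameter, 28 mm thick, 22 mm hole through it, both outer edges chamfered 2 mm, a thin black line round the middle of its rim. Origin: centre of its underside; z: its axis, up as it lies. It weighs about 400 g if full of wire, about 80 g if spent (each up to 10 percent either way); nothing in its look or place tells which
- cassette_a_mid (a point): the centre of cassette_a: on its axis, at half its thickness (14 mm above its underside)
- cassette_b_mid (a point): the centre of cassette_b: on its axis, at half its thickness (14 mm above its underside)
- cassette_c_mid (a point): the centre of cassette_c: on its axis, at half its thickness (14 mm above its underside)
- cassette_d_mid (a point): the centre of cassette_d: on its axis, at half its thickness (14 mm above its underside)
- tube: the refill tube: an upright round aluminium tube, open at the top, fixed to the table on a round dark steel flange (104 mm across, 6 mm thick). Bore 66.8 mm (1.4 mm clearance all round a cassette), outer diameter 75 mm, rim 72 mm above the table. Its floor is 6 mm above the table, so it is 66 mm deep inside: a column of two cassettes ends 10 mm below the rim. Origin: on its axis at table height; z: its axis, up
- tube_mouth (a point): centre of the tube's open mouth, on its axis at the height of the rim (72 mm above the table)
- tape_roll: bystander: black roll of tape lying flat, ring 90 mm across and 25 mm high, hole 72 mm; loose; origin at the centre of its underside
- glue_stick: bystander: white glue stick standing upright, 28 mm across, 85 mm tall; loose; origin at the centre of its underside
- note_block: bystander: block of white note paper, 75 x 75 x 30 mm; loose; origin at the centre of its underside
- carton: bystander: small closed cardboard carton, 50 x 70 x 45 mm high; loose; origin at the centre of its underside
- stapler: bystander: black and steel stapler, 120 x 30 mm, 45 mm high, long axis x; loose; origin at the centre of its underside
- mug: bystander: white mug, 80 mm across, 90 mm tall, handle to its +y; loose; origin at the centre of its underside
- hole_punch: bystander: black and steel hole punch, 100 x 110 mm, about 80 mm high; loose; origin at the centre of its underside
Not all that is in view belongs to the job. What is shaped like the cassette_c but yellow is not meant.

How it is judged:
On the way:
1. a full cassette lies flat on the floor of the tube, released (((horizontal distance between cassette_a_mid and tube below 0.004 m and z of cassette_a_mid in the frame of tube between 0.017 and 0.023 m and angle between the z axis of cassette_a and the z axis of tube, either way round below 0.08 rad and linear speed of cassette_a below 0.02 m/s and contact force between cassette_a and the fingers below 0.05 N) or (horizontal distance between cassette_b_mid and tube below 0.004 m and z of cassette_b_mid in the frame of tube between 0.017 and 0.023 m and angle between the z axis of cassette_b and the z axis of tube, either way round below 0.08 rad and linear speed of cassette_b below 0.02 m/s and contact force between cassette_b and the fingers below 0.05 N) or (horizontal distance between cassette_c_mid and tube below 0.004 m and z of cassette_c_mid in the frame of tube between 0.017 and 0.023 m and angle between the z axis of cassette_c and the z axis of tube, either way round below 0.08 rad and linear speed of cassette_c below 0.02 m/s and contact force between cassette_c and the fingers below 0.05 N) or (horizontal distance between cassette_d_mid and tube below 0.004 m and z of cassette_d_mid in the frame of tube between 0.017 and 0.023 m and angle between the z axis of cassette_d and the z axis of tube, either way round below 0.08 rad and linear speed of cassette_d below 0.02 m/s and contact force between cassette_d and the fingers below 0.05 N)) and not ((horizontal distance between cassette_a_mid and tube below 0.004 m and z of cassette_a_mid in the frame of tube between 0.044 and 0.052 m) or (horizontal distance between cassette_b_mid and tube below 0.004 m and z of cassette_b_mid in the frame of tube between 0.044 and 0.052 m) or (horizontal distance between cassette_c_mid and tube below 0.004 m and z of cassette_c_mid in the frame of tube between 0.044 and 0.052 m) or (horizontal distance between cassette_d_mid and tube below 0.004 m and z of cassette_d_mid in the frame of tube between 0.044 and 0.052 m)) and contact force between tube and anything else above 2.2 N), for 0.2 s.
At the end, for the whole second after the job is handed in: Two cassettes at rest flat in the tube, one on the other, centres 20 (+-3) and 48 (+-4) mm above the table, under 4 mm off its axis; the tube bears over 6 N, so both are full. The other two at rest flat on the table top, over 70 mm from that axis. Tilts under 0.08 rad. Bystanders moved under 30 mm (((horizontal distance between cassette_a_mid and tube below 0.004 m and z of cassette_a_mid in the frame of tube between 0.017 and 0.023 m and angle between the z axis of cassette_a and the z axis of tube, either way round below 0.08 rad and linear speed of cassette_a below 0.02 m/s) or (horizontal distance between cassette_a_mid and tube below 0.004 m and z of cassette_a_mid in the frame of tube between 0.044 and 0.052 m and angle between the z axis of cassette_a and the z axis of tube, either way round below 0.08 rad and linear speed of cassette_a below 0.02 m/s) or (height (world z) of cassette_a_mid between 0.011 and 0.017 m and angle between the z axis of cassette_a and the z axis of tube, either way round below 0.08 rad and horizontal distance between cassette_a and tube above 0.07 m and linear speed of cassette_a below 0.02 m/s)) and ((horizontal distance between cassette_b_mid and tube below 0.004 m and z of cassette_b_mid in the frame of tube between 0.017 and 0.023 m and angle between the z axis of cassette_b and the z axis of tube, either way round below 0.08 rad and linear speed of cassette_b below 0.02 m/s) or (horizontal distance between cassette_b_mid and tube below 0.004 m and z of cassette_b_mid in the frame of tube between 0.044 and 0.052 m and angle between the z axis of cassette_b and the z axis of tube, either way round below 0.08 rad and linear speed of cassette_b below 0.02 m/s) or (height (world z) of cassette_b_mid between 0.011 and 0.017 m and angle between the z axis of cassette_b and the z axis of tube, either way round below 0.08 rad and horizontal distance between cassette_b and tube above 0.07 m and linear speed of cassette_b below 0.02 m/s)) and ((horizontal distance between cassette_c_mid and tube below 0.004 m and z of cassette_c_mid in the frame of tube between 0.017 and 0.023 m and angle between the z axis of cassette_c and the z axis of tube, either way round below 0.08 rad and linear speed of cassette_c below 0.02 m/s) or (horizontal distance between cassette_c_mid and tube below 0.004 m and z of cassette_c_mid in the frame of tube between 0.044 and 0.052 m and angle between the z axis of cassette_c and the z axis of tube, either way round below 0.08 rad and linear speed of cassette_c below 0.02 m/s) or (height (world z) of cassette_c_mid between 0.011 and 0.017 m and angle between the z axis of cassette_c and the z axis of tube, either way round below 0.08 rad and horizontal distance between cassette_c and tube above 0.07 m and linear speed of cassette_c below 0.02 m/s)) and ((horizontal distance between cassette_d_mid and tube below 0.004 m and z of cassette_d_mid in the frame of tube between 0.017 and 0.023 m and angle between the z axis of cassette_d and the z axis of tube, either way round below 0.08 rad and linear speed of cassette_d below 0.02 m/s) or (horizontal distance between cassette_d_mid and tube below 0.004 m and z of cassette_d_mid in the frame of tube between 0.044 and 0.052 m and angle between the z axis of cassette_d and the z axis of tube, either way round below 0.08 rad and linear speed of cassette_d below 0.02 m/s) or (height (world z) of cassette_d_mid between 0.011 and 0.017 m and angle between the z axis of cassette_d and the z axis of tube, either way round below 0.08 rad and horizontal distance between cassette_d and tube above 0.07 m and linear speed of cassette_d below 0.02 m/s)) and height (world z) of any of cassette_a_mid, cassette_b_mid, cassette_c_mid, cassette_d_mid above 0.044 m and contact force between tube and anything else above 6 N); the robot touches nothing.
It fails at once if one of the other loose things is moved by more than 30 mm (distance of any of tape_roll, glue_stick, note_block, carton, stapler, mug, hole_punch from where it was at the start of the episode above 0.03 m).
It also fails if it takes over 72 s, if anything falls off the work surface, if the arm or the gripper's body presses on something with over 40 N, if the wrist force passes 120 N, or if a joint passes its speed limit or range.

### The arm

A 7-joint arm with a two-finger parallel gripper is mounted at the origin on the work surface. World frame = base frame: x ahead of the robot, y to its left, z up, the work surface at z = 0. Lengths are in m, angles in rad, forces in N, time in s.
With the tool pointing down it reaches from about 0.425 to 1.025 m from the base axis. Payload 9.4 kg.
Tool frame: the origin (TCP) lies at the very end of the fingers, on their centre line; the grasp point (between the pads) lies 19 mm behind it; z points along the fingers, y is the line along which they close (so a half turn about z gives the same grasp; the last joint's range is limited). The gripper opens to 93 mm and grips with 3 to 60 N. Pads are 15 mm wide; open, the fingers measure 128 mm over their backs; the gripper's body (75 mm by 188 mm) begins 65 mm behind the grasp point.
Start: joints at [-1.341, 0.599, -0.003, 1.599, 0.002, 0.943, -0.08], TCP at [0.219, 0.691, 0.219] pointing down, gripper open.
Joint ranges: [-2.57, 2.57], [-0.35, 1.97], [-1.29, 1.29], [0.11, 2.56], [-1.05, 4.19], [0.11, 1.86], [-2.63, 2.63]. Speed limits (rad/s): [2.22, 2.22, 3.01, 3.01, 3.14, 3.14, 3.14].

### API

Orientations are given as a unit quaternion [x, y, z, w].
In Python, from bench import r gives the robot as it stands.
- The arm moves only by the tool jog_arm, never from a script. Its argument "rows" is a list of rows, each a list of 3 entries, a list of its own where there are three numbers: the finger opening in mm, from 0 to 93, then the shift along the tool's x, y, z in mm, then the turn about the tool's z in degrees. In form: [[jaw, [dx, dy, dz], roll], ...]. A call has 1 to 8 rows; each row shifts and turns the commanded pose from where the row before left it, along the tool's axes as they then stand; what a row does not reach is not made up. A row lasts 1/8 s, in which the tool goes at most 62.5 mm and 10.7 degrees, less where a joint would pass 70% of its speed; a pose out of reach is approached as far as the arm can. A call with a gripper value outside its range is refused whole. The fingers move at their own pace and stop on an object; the grip force is fixed at half the most. Time passes only in rows, so rows that do not move let the fingers close. It gives the time, the measured TCP pose, the force, the opening and the grip force at its end, in the units of the state.
- r.get_state(): the state, without advancing time (a new reading comes with each control period).
- r.get_image(name): name is "scene" or "top"; returns a dict with "pixels" (384x512x3 uint8, red, green, blue), "camera_matrix" (3x3 intrinsics, pixels), "R" (3x3) and "t" (3): a world point X has camera coordinates R X + t. Camera axes: x right, y down, z forward; pixel columns grow to the right and rows downward; lengths in m; the calibration is good to about 2 mm. A picture is of the moment at which its call begins. There is no depth.
- r.hand_in(): hands the job in; it is judged then, once.
The state is a dict: "t": time; "joint_positions": joint angles; "qd": joint speeds; "joint_torque": joint torques, N m; "eef_pos": TCP position; "eef_rot": TCP orientation; "contact_force": force on the tool from outside, world axes, zero at the start; "torque": the same for the moment, N m; "gripper_width": finger opening in m; "gripper_force": force on a finger pad.
Only numpy, scipy, OpenCV 4.12 (cv2) and the standard library are available. Lean on these libraries where they do the work, as an engineer would, in place of code of your own. Each camera call takes 0.05 s, during which the arm holds its last target. There are 200 camera calls.

## Working session

There is one attempt and no reset: what is moved stays moved. The work goes in short steps, Python scripts to look and compute and a tool call to move; the robot and the scene stay as the last step left them, time stands still between calls to the robot, and variables do not carry over. Pictures are saved under pics/ and viewed, at most 10 in all, crops included, and the job is handed in when it is done.

Besides the shell and the picture viewer there is one more tool, called after "Request:" as name([rows], argument=value, ...), one row to a line, values as JSON. jog_arm: Moves the arm, as the interface text tells. Its arguments: {"type":"object","properties":{"rows":{"type":"array","items":{"type":"array"}}},"required":["rows"]}

```bash
mkdir -p pics; python3 - <<'E'
from bench import r
import cv2,numpy as np
s=r.get_state(); print({k:np.round(v,3).tolist() for k,v in s.items()})
for n in("top","scene"):
    im=r.get_image(n); cv2.imwrite(f"pics/{n}0.png",cv2.resize(im["pixels"][:,:,::-1],(800,600),interpolation=cv2.INTER_CUBIC))
    np.savez(f"{n}0.npz",**im); print(n,im["camera_matrix"],im["R"],im["t"])
E
```

```text
{'t': 0.0, 'joint_positions': [-1.341, 0.6, -0.003, 1.6, 0.002, 0.943, -0.08], 'qd': [0.001, 0.001, 0.0, 0.001, 0.001, -0.001, 0.0], 'joint_torque': [0.0, -76.508, 1.497, -25.236, -0.052, 0.017, 0.0], 'eef_pos': [0.219, 0.691, 0.218], 'eef_rot': [0.153, 0.988, -0.001, -0.0], 'contact_force': [0.282, 0.47, 0.108], 'torque': [-0.029, 0.003, -0.042], 'gripper_force': 0.0, 'gripper_width': 0.093}
top [[385.57958128   0.         256.72432822]
 [  0.         385.57958128 184.16060176]
 [  0.           0.           1.        ]] [[ 0.0209345  -0.99971961  0.01106583]
 [-0.99665528 -0.02174229 -0.07877513]
 [ 0.07899364 -0.0093797  -0.99683099]] [-0.01791356  0.57410356  1.11631504]
scene [[365.6926278    0.         255.28510145]
 [  0.         365.6926278  189.77520228]
 [  0.           0.           1.        ]] [[-0.48174698  0.8763096  -0.00115773]
 [ 0.56456518  0.30935602 -0.7652222 ]
 [-0.6702134  -0.3692971  -0.64376521]] [ 0.28064727 -0.25900234  1.4463312 ]
```

View pics/top0.png

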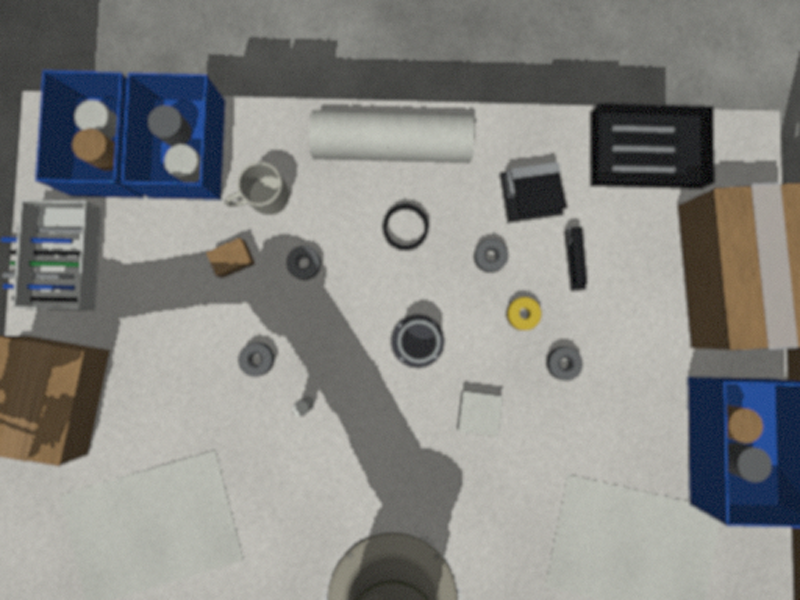

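View pics/scene0.png

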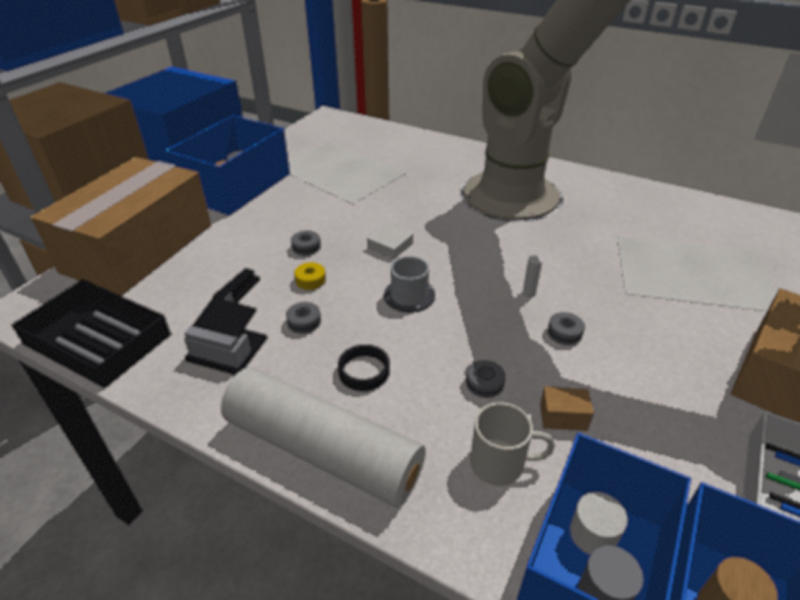

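The four grey cassettes are at about (303,263), (257,357), (490,253) and (564,362) in the top view. The tube is at (417,340) and the yellow decoy at (524,313). I'll fit these with the known circle models in both cameras.

```bash
cat > h.py <<'E'
import numpy as np,cv2
from scipy.optimize import minimize
from scipy.ndimage import map_coordinates,gaussian_filter
TH=np.linspace(0,2*np.pi,180,endpoint=False)
def proj(c,X):
    p=X@c["R"].T+c["t"]; p=p@c["camera_matrix"].T; return p[:,:2]/p[:,2:]
def ray(c,u,v,z):
    d=c["R"].T@np.linalg.inv(c["camera_matrix"])@[u,v,1]; o=-c["R"].T@c["t"]; return (o+d*(z-o[2])/d[2])[:2]
def circ(x,y,z,rr): return np.c_[x+rr*np.cos(TH),y+rr*np.sin(TH),0*TH+z]
def fit(c,x0,rings,sg=0.7,span=.012):
    g=gaussian_filter(c["pixels"].astype(float).mean(2),sg)
    def s(p):
        t=0
        for z,rr,sign in rings:
            a=proj(c,circ(*p,z,rr+.0015));b=proj(c,circ(*p,z,rr-.0015))
            d=map_coordinates(g,[a[:,1],a[:,0]],order=3)-map_coordinates(g,[b[:,1],b[:,0]],order=3)
            t+=np.mean(np.clip(sign*d if sign else abs(d),-3,12))
        return -t
    G=np.arange(-span,span+1e-4,.002)
    best=min(((s((x0[0]+a,x0[1]+b)),x0[0]+a,x0[1]+b) for a in G for b in G))
    o=minimize(s,best[1:],method="Nelder-Mead",options=dict(initial_simplex=[best[1:],(best[1]+.001,best[2]),(best[1],best[2]+.001)],xatol=1e-5))
    return o.x,-o.fun
CAS=[(.028,.030,0),(.028,.011,1)]
TUBE=[(.072,.0375,0),(.072,.0334,1)]
E
python3 - <<'E'
from h import *
cs={n:dict(np.load(n+"0.npz")) for n in("top","scene")}
P=dict(A=(303,263),B=(257,357),C=(490,253),D=(564,362),T=(417,340))
ov={n:cv2.resize(c["pixels"][:,:,::-1],None,fx=4,fy=4,interpolation=cv2.INTER_CUBIC) for n,c in cs.items()}
for k,(u,v) in P.items():
    z=.072 if k=="T" else .028; R=TUBE if k=="T" else CAS
    x0=ray(cs["top"],u*.64,v*.64,z)
    for n,c in cs.items():
        x,f=fit(c,x0,R); print(k,n,np.round(x*1000,1),round(f,1))
        for zz,rr,_ in R:
            cv2.polylines(ov[n],[np.round(proj(c,circ(*x,zz,rr))*4+1.5).astype(int)],True,(0,0,255),1)
for n,p in dict(note=(481,410),glue=(308,400),carton=(230,257),mug=(262,186),tape=(406,226),stap=(576,256),punch=(533,190),yel=(524,313)).items():
    zz=dict(note=.03,glue=.085,carton=.045,mug=.09,tape=.025,stap=.045,punch=.05,yel=.028)[n]; print(n,np.round(ray(cs["top"],p[0]*.64,p[1]*.64,zz),3))
def crop(n,u,v,h=50):
    return ov[n][int(v*2.56)-h*2:int(v*2.56)+h*2,int(u*2.56)-h*2:int(u*2.56)+h*2]
t=[crop("top",*P[k]) for k in "ABCDT"]; s=[]
sp=dict(A=(486,378),B=(566,327),C=(303,317),D=(306,242),T=(410,280)); s=[crop("scene",*sp[k]) for k in "ABCDT"]
m=np.vstack([np.hstack(t),np.hstack(s)]); cv2.imwrite("pics/ov.png",cv2.resize(m,(800,320)))
E
```

```text
A top [627.1 172.6] 10.8
A scene [623.5 175.8] 12.3
B top [432.6 269.8] 15.4
B scene [433.8 266.5] 22.9
C top [ 646.9 -176.6] 11.8
C scene [ 641.5 -171.9] 21.5
D top [ 435. -319.] 16.3
D scene [ 439.1 -313.1] 19.7
T top [474.7 -38. ] 23.8
T scene [474.2 -37.9] 19.4
note [ 0.35  -0.158]
glue [0.368 0.155]
carton [0.623 0.313]
mug [0.747 0.249]
tape [ 0.692 -0.012]
stap [ 0.639 -0.331]
punch [ 0.761 -0.249]
yel [ 0.531 -0.238]
```

View pics/ov.png

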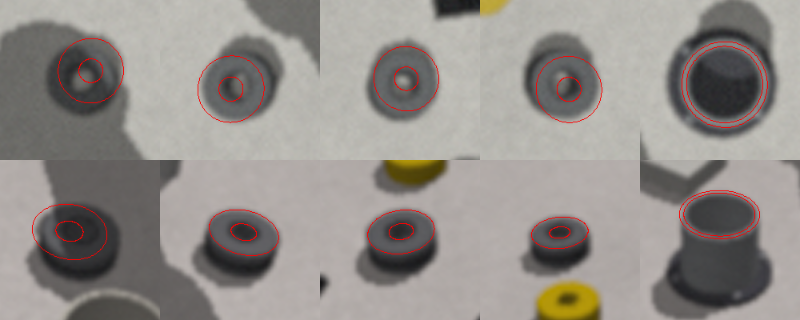

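The tube fit agrees between the cameras, at (474.5, −38) mm. The B, C and D fits are good enough for grasping, but A's is off and I'll redo it later. I'll start with B, moving clear of the large box first.

Request:
jog_arm([
  [93,[0,0,0],-8.8],
  [93,[0,0,0],-8.8],
  [93,[0,-62,0],0],
  [93,[0,-62,0],0],
  [93,[0,-62,0],0],
  [93,[0,-62,0],0],
  [93,[-53,-44,0],0],
  [93,[-53,-44,0],0],
])

```text
t: 1.1
eef_pos: [0.316, 0.3621, 0.2189]
eef_rot: [-0.001, 1.0, 0.0, 0.0]
contact_force: [-0.3, 1.1, 0.5]
gripper_width: 0.0925
gripper_force: 0.0
```

Request:
jog_arm([
  [93,[-53,-44,20],0],
  [93,[-53,-44,20],0],
  [93,[0,0,0],0],
])

```text
t: 1.48
eef_pos: [0.4104, 0.2825, 0.1825]
eef_rot: [0.004, 1.0, -0.001, -0.0]
contact_force: [-0.6, 2.2, 0.4]
gripper_width: 0.0929
gripper_force: 0.0
```

```bash
cat >> h.py <<'E'
def go(r,x,y,z=None):
    s=r.get_state(); p=s["eef_pos"]; q=s["eef_rot"]
    from scipy.spatial.transform import Rotation as Ro
    M=Ro.from_quat(q).as_matrix(); d=M.T@(np.array([x,y,p[2] if z is None else z])-p)
    print("t",round(s["t"],2),"pos",np.round(np.array(p)*1e3,1),"yaw_y",round(np.degrees(np.arctan2(M[1,1],M[0,1])),1),"zax",np.round(M[:,2],3),"toolshift",np.round(d*1e3,1),"F",np.round(s["contact_force"],2),"w",round(s["gripper_width"]*1e3,1),"j7",round(s["joint_positions"][6],2))
E
python3 - <<'E'
from h import *; from bench import r
go(r,.4332,.2682,.01)
cs={n:dict(np.load(n+"0.npz")) for n in("top","scene")}
x0=ray(cs["top"],304.5*.64,262*.64,.02); print(x0)
for n in cs:
  for sg in (0.5,1): print(n,fit(cs[n],x0,CAS,sg,.006), fit(cs[n],x0,[(.026,.032,0),(.028,.011,0)],sg,.006))
E
```

```text
t 1.48 pos [410.4 282.5 182.5] yaw_y 89.6 zax [-0.001 -0.003 -1.   ] toolshift [-23.1 -13.6 172.6] F [-0.58  2.17  0.42] w 92.9 j7 0.8
[0.61959592 0.17876178]
top (array([0.62720274, 0.1722705 ]), np.float64(11.249711940005445)) (array([0.61906298, 0.17940873]), np.float64(22.906942386654368))
top (array([0.63819035, 0.18546322]), np.float64(13.858658590564538)) (array([0.61862491, 0.18034644]), np.float64(22.62777775769827))
scene (array([0.62314232, 0.17617974]), np.float64(12.272261088388634)) (array([0.61999754, 0.18003221]), np.float64(13.181332515176027))
scene (array([0.62545453, 0.17525893]), np.float64(12.203667343958744)) (array([0.62110992, 0.17845364]), np.float64(12.135301528685329))
```

Request:
jog_arm([
  [93,[-11.5,-6.8,50],0],
  [93,[-11.5,-6.8,50],0],
  [93,[0,0,50],0],
  [93,[0,0,21],0],
  [93,[0,0,0],0],
  [50,[0,0,0],0],
  [50,[0,0,0],0],
  [50,[0,0,0],0],
])

```text
t: 2.48
eef_pos: [0.431, 0.2732, 0.0138]
eef_rot: [-0.0, 1.0, 0.0, 0.001]
contact_force: [0.1, -0.8, 0.7]
gripper_width: 0.0673
gripper_force: 0.6
```

```bash
python3 - <<'E'
from h import *; from bench import r
go(r,.4332,.2682,.01)
E
```

```text
t 2.48 pos [431.  273.2  13.8] yaw_y 90.0 zax [ 0.001  0.001 -1.   ] toolshift [-2.2 -5.   3.8] F [ 0.11 -0.85  0.7 ] w 67.3 j7 0.82
```

Request:
jog_arm([
  [50,[0,0,0],0],
  [50,[0,0,0],0],
  [93,[0,0,0],0],
  [93,[0,0,0],0],
  [93,[0,0,0],10],
  [93,[0,0,0],10],
  [93,[0,0,0],10],
  [93,[0,0,0],10],
])

```text
t: 3.48
eef_pos: [0.4307, 0.2732, 0.0127]
eef_rot: [0.344, 0.939, 0.0, 0.0]
contact_force: [-1.0, -0.4, -0.0]
gripper_width: 0.093
gripper_force: 0.0
```

Request:
jog_arm([
  [93,[0,0,0],10],
  [93,[0,0,0],10],
  [93,[0,0,0],10],
  [93,[0,0,0],10],
  [93,[0,0,0],10],
  [93,[0,0,3],0],
  [50,[0,0,0],0],
  [50,[0,0,0],0],
])

```text
t: 4.47
eef_pos: [0.4307, 0.2731, 0.0097]
eef_rot: [0.706, 0.708, 0.0, -0.0]
contact_force: [0.1, 0.2, 0.6]
gripper_width: 0.0777
gripper_force: 0.0
```

Request:
jog_arm([
  [50,[0,0,0],0],
  [50,[0,0,0],0],
  [50,[0,0,0],0],
  [50,[0,0,-20],0],
  [50,[0,0,-30],0],
  [50,[0,0,0],0],
  [50,[0,0,0],0],
  [50,[0,0,0],0],
])

```text
t: 5.48
eef_pos: [0.4303, 0.2729, 0.059]
eef_rot: [0.707, 0.707, -0.001, -0.0]
contact_force: [-0.2, -0.2, -0.0]
gripper_width: 0.0631
gripper_force: 30.0
```

```bash
python3 - <<'E'
from h import *; from bench import r
go(r,.4745,-.038,.14)
E
```

```text
t 5.47 pos [430.3 272.9  59. ] yaw_y 0.0 zax [-0.001 -0.001 -1.   ] toolshift [-311.    44.   -80.8] F [-0.17 -0.19 -0.02] w 63.1 j7 -0.07
```

```bash
python3 - <<'E'
from h import *; from bench import r
for i in range(6):
    im=r.get_image("scene"); s=r.get_state(); print(np.round(s["contact_force"],2),np.round(s["joint_torque"],2)[[1,3]])
cv2.imwrite("pics/s1.png",cv2.resize(im["pixels"][100:260,260:460,::-1],(800,640-40),interpolation=cv2.INTER_CUBIC))
E
```

```text
[ 0.56  0.29 -0.28] [-60.91  -9.42]
[-0.36  0.47  0.25] [-60.76  -9.41]
[-0.07 -0.19 -0.39] [-60.66  -9.41]
[ 0.51 -0.11 -1.21] [-60.58  -9.41]
[ 0.2  -0.35 -0.83] [-60.53  -9.42]
[-0.32  0.47 -0.62] [-60.5   -9.43]
```

View pics/s1.png

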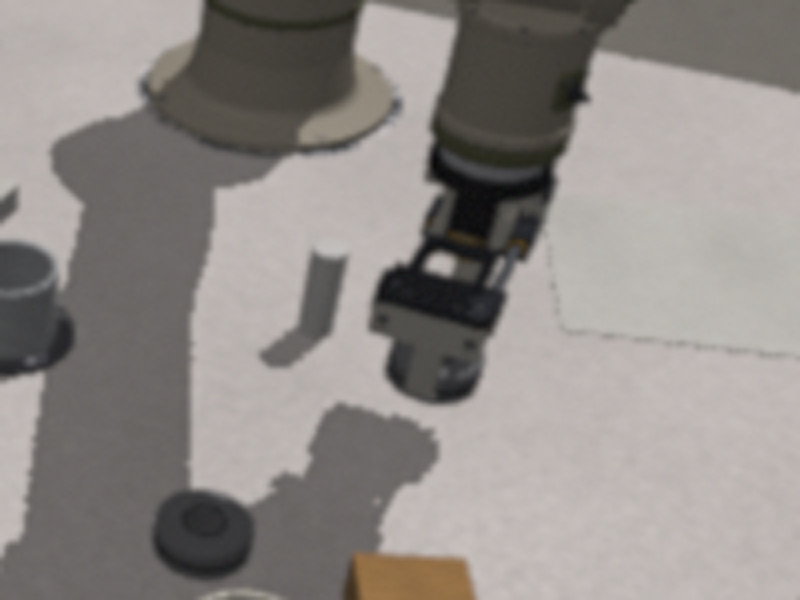

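B lifted clean, with a mean Fz of about −0.5 N, so it is spent. I'll put it back and weigh A.

Request:
jog_arm([
  [50,[0,0,25],0],
  [50,[0,0,23],0],
  [50,[0,0,1],0],
  [50,[0,0,0],0],
  [93,[0,0,0],0],
  [93,[0,0,0],0],
  [93,[0,0,-50],0],
  [93,[0,0,-50],0],
])

```text
t: 6.78
eef_pos: [0.4303, 0.2728, 0.112]
eef_rot: [0.707, 0.707, -0.001, -0.0]
contact_force: [0.5, 0.7, 0.8]
gripper_width: 0.0923
gripper_force: 0.0
```

Request:
jog_arm([
  [93,[-23.5,47.5,0],0],
  [93,[-23.5,47.5,0],0],
  [93,[-23.5,47.5,0],0],
  [93,[-23.5,47.5,0],0],
  [93,[0,0,40],0],
  [93,[0,0,0],0],
  [93,[0,0,0],0],
])

```text
t: 7.65
eef_pos: [0.6204, 0.1796, 0.0716]
eef_rot: [0.707, 0.707, -0.0, -0.0]
contact_force: [-0.1, -0.5, -0.1]
gripper_width: 0.0929
gripper_force: 0.0
```

```bash
python3 - <<'E'
from h import *; from bench import r
go(r,.6195,.1795,.01)
E
```

```text
t 7.65 pos [620.4 179.6  71.6] yaw_y 0.1 zax [-0.  0. -1.] toolshift [-0.1 -0.8 61.6] F [-0.12 -0.5  -0.13] w 92.9 j7 0.11
```

Request:
jog_arm([
  [93,[0,0,40],0],
  [93,[0,0,21],0],
  [50,[0,0,0],0],
  [50,[0,0,0],0],
  [50,[0,0,0],0],
  [50,[0,0,0],0],
  [50,[0,0,0],0],
  [50,[0,0,-25],0],
])

```text
t: 8.65
eef_pos: [0.6198, 0.179, 0.0341]
eef_rot: [0.707, 0.707, -0.001, -0.001]
contact_force: [1.2, 0.2, -0.4]
gripper_width: 0.0629
gripper_force: 30.0
```

Request:
jog_arm([
  [50,[0,0,-15],0],
  [50,[0,0,0],0],
  [50,[0,0,0],0],
  [50,[0,0,0],0],
])

```text
t: 9.15
eef_pos: [0.6203, 0.1791, 0.049]
eef_rot: [0.707, 0.707, -0.0, -0.0]
contact_force: [0.4, -0.0, -0.1]
gripper_width: 0.0634
gripper_force: 30.0
```

```bash
cat > w.py <<'E'
from h import *; from bench import r
f=[]
for i in range(8): r.get_image("top"); f.append(r.get_state()["contact_force"])
print(np.round(f,2)[:,2],np.mean(f,0)); go(r,.4745,-.038,.14)
E
python3 w.py
```

```text
[ 0.1  -1.27 -1.47 -0.96 -0.43 -1.4  -0.36 -0.31] [ 0.08378077  0.1393323  -0.76334763]
t 9.55 pos [620.7 179.1  49.7] yaw_y 0.0 zax [-0. -0. -1.] toolshift [-217.1 -146.3  -90.3] F [ 0.25  0.53 -0.31] w 63.0 j7 0.13
```

A is spent too (−0.76 N), so C and D should be the full ones. I'll put A down and go to C.

Request:
jog_arm([
  [50,[0,0,20],0],
  [50,[0,0,18],0],
  [50,[0,0,2],0],
  [50,[0,0,0],0],
  [93,[0,0,0],0],
  [93,[0,0,0],0],
  [93,[0,0,-50],0],
  [93,[0,0,-50],0],
])

```text
t: 10.55
eef_pos: [0.6203, 0.1789, 0.1102]
eef_rot: [0.707, 0.707, -0.001, -0.0]
contact_force: [0.8, -0.7, 0.6]
gripper_width: 0.0927
gripper_force: 0.0
```

Request:
jog_arm([
  [93,[-59,4,0],0],
  [93,[-59,4,0],0],
  [93,[-59,4,0],0],
  [93,[-59,4,0],0],
  [93,[-59,4,0],0],
  [93,[-59,4,0],0],
  [93,[0,0,40],0],
  [93,[0,0,0],0],
])

```text
t: 11.55
eef_pos: [0.6429, -0.1747, 0.0673]
eef_rot: [0.707, 0.707, -0.001, -0.002]
contact_force: [-0.7, 0.4, 0.7]
gripper_width: 0.0933
gripper_force: 0.0
```

```bash
python3 - <<'E'
from h import *; from bench import r
r.get_image("top");r.get_image("top")
go(r,.644,-.174,.01)
E
```

```text
t 11.65 pos [ 644.8 -174.    69.9] yaw_y 0.1 zax [-0.001  0.001 -1.   ] toolshift [ 0.  -0.7 59.9] F [ 0.55 -0.7   0.29] w 93.2 j7 0.6
```

Request:
jog_arm([
  [93,[0,0,40],0],
  [93,[0,0,20],0],
  [50,[0,0,0],0],
  [50,[0,0,0],0],
  [50,[0,0,0],0],
  [50,[0,0,0],0],
  [50,[0,0,0],0],
  [93,[0,0,0],0],
])

```text
t: 12.65
eef_pos: [0.6451, -0.175, 0.0106]
eef_rot: [0.707, 0.707, 0.0, 0.0]
contact_force: [0.0, 1.1, 0.3]
gripper_width: 0.0693
gripper_force: 0.0
```

Request:
jog_arm([
  [93,[0,0,0],0],
  [93,[0,0,0],10],
  [93,[0,0,0],10],
  [93,[0,0,0],10],
  [93,[0,0,0],10],
  [93,[0,0,0],10],
  [93,[0,0,0],10],
  [93,[0,0,0],10],
])

```text
t: 13.65
eef_pos: [0.6453, -0.1747, 0.0099]
eef_rot: [0.985, 0.171, 0.0, 0.0]
contact_force: [0.1, -0.3, 0.2]
gripper_width: 0.0931
gripper_force: 0.0
```

Request:
jog_arm([
  [93,[0,0,0],10],
  [93,[0,0,0],10],
  [93,[0,0,0],0],
  [50,[0,0,0],0],
  [50,[0,0,0],0],
  [50,[0,0,0],0],
  [50,[0,0,0],0],
  [50,[0,0,0],0],
])

```text
t: 14.65
eef_pos: [0.6449, -0.1746, 0.0099]
eef_rot: [1.0, 0.0, 0.0, -0.0]
contact_force: [-0.6, 1.0, 1.6]
gripper_width: 0.0633
gripper_force: 30.0
```

Request:
jog_arm([
  [50,[0,0,0],0],
  [50,[0,0,-25],0],
  [50,[0,0,-25],0],
  [50,[0,0,-40],0],
  [50,[0,0,-40],0],
  [50,[0,0,0],0],
  [50,[0,0,0],0],
  [50,[0,0,0],0],
])

```text
t: 15.65
eef_pos: [0.6442, -0.1742, 0.1387]
eef_rot: [1.0, 0.0, -0.001, -0.0]
contact_force: [0.5, 0.1, -5.0]
gripper_width: 0.0632
gripper_force: 30.0
```

```bash
python3 w.py
```

```text
[-4.23 -4.02 -4.81 -4.37 -4.07 -4.48 -3.49 -3.65] [ 0.43518708  0.01940133 -4.1393558 ]
t 16.05 pos [ 644.8 -174.9  139.5] yaw_y -90.0 zax [-0. -0. -1.] toolshift [-170.2 -136.9   -0.4] F [ 0.65 -0.76 -3.65] w 63.3 j7 -0.64
```

C is full (−4.1 N). I'll carry it above the tube. A and B now lie at positions the robot knows, so I can use them to calibrate the cameras.

Request:
jog_arm([
  [50,[-42.5,-34.2,0],0],
  [50,[-42.5,-34.2,0],0],
  [50,[-42.5,-34.2,0],0],
  [50,[-42.5,-34.2,0],0],
  [50,[0,0,15],0],
  [50,[0,0,0],0],
  [50,[0,0,0],0],
])

```text
t: 16.92
eef_pos: [0.4756, -0.0388, 0.1252]
eef_rot: [1.0, -0.0, 0.001, 0.0]
contact_force: [0.8, -0.3, -3.5]
gripper_width: 0.0632
gripper_force: 30.0
```

```bash
python3 - <<'E'
from h import *; from bench import r
go(r,.4745,-.038,.12)
known=dict(A=(.6204,.1789),B=(.4303,.2728))
for n in("top","scene"):
    c=r.get_image(n); np.savez(n+"1.npz",**c)
    for k,p in known.items():
        for R in (CAS,[(.028,.030,1),(.028,.011,1)],[(.026,.032,0),(.028,.011,1)],[(.028,.011,1)]):
            x,f=fit(c,p,R,.7,.006); print(n,k,np.round((x-p)*1e3,1),round(f,1))
    ov=cv2.resize(c["pixels"][:,:,::-1],None,fx=4,fy=4,interpolation=cv2.INTER_CUBIC)
    cv2.imwrite(f"big_{n}1.png",ov)
    for k,p in known.items():
        u=proj(c,np.array([[*p,.028]]))[0]*4
        for zz,rr in((.028,.03),(.028,.011),(0,.032)): cv2.polylines(ov,[np.round(proj(c,circ(*p,zz,rr))*4+1.5).astype(int)],True,(0,0,255),1)
        globals()[n+k]=ov[int(u[1])-75:int(u[1])+75,int(u[0])-100:int(u[0])+100].copy()
    for zz,rr in((.072,.0375),(.072,.0334)): cv2.polylines(ov,[np.round(proj(c,circ(.4745,-.038,zz,rr))*4+1.5).astype(int)],True,(0,0,255),1)
    u=proj(c,np.array([[.4745,-.038,.072]]))[0]*4
    globals()[n+"T"]=cv2.resize(ov[int(u[1])-150:int(u[1])+150,int(u[0])-200:int(u[0])+200],(400,300))
m=np.vstack([np.hstack([topT,sceneT]),cv2.resize(np.hstack([topA,topB,sceneA,sceneB]),(800,150))]); cv2.imwrite("pics/t1.png",m)
E
```

```text
t 16.93 pos [475.6 -38.8 125.2] yaw_y -90.0 zax [ 0.001 -0.001 -1.   ] toolshift [-1.1 -0.8  5.2] F [ 0.83 -0.26 -3.47] w 63.2 j7 -0.64
top A [-5.8  6.6] 12.8
top A [-7.4  5.4] 10.9
top A [2.6 7. ] 13.3
top A [ 6.7 18.1] 6.8
top B [-1.6  5.4] 16.2
top B [-1.1  6. ] 13.8
top B [-1.3  4.7] 17.0
top B [-1.8  6.7] 7.9
scene A [-1.4  4.9] 23.4
scene A [-1.5  5. ] 18.2
scene A [-1.6  5. ] 23.5
scene A [-1.5  4.9] 11.8
scene B [-1.1  1.7] 23.2
scene B [-1.7  1.7] 18.2
scene B [-1.8  1.7] 23.4
scene B [-1.6  1.7] 11.7
```

View pics/t1.png

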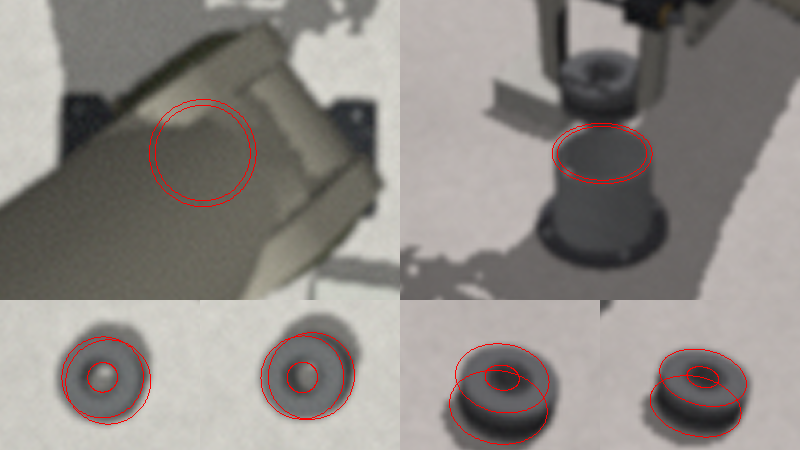

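The scene camera shows a consistent offset of about (−1.6, +1.7) mm against the robot frame. I'll check it on the held cassette right above the tube.

```bash
python3 - <<'E'
from h import *
c=dict(np.load("scene1.npz")); p=(.4756,-.0388); zt=.1252-.0099+.028
for R in ([(zt,.011,1)],[(zt,.011,0)],[(zt,.03,0),(zt,.011,1)],[(zt,.03,0),(zt,.011,0)]):
    for sg in(.5,.9): x,f=fit(c,p,R,sg,.006); print(np.round((x-p)*1e3,1),round(f,1))
for R in (TUBE,[(.072,.0375,1)],[(.072,.0334,1)],[(.072,.0375,0)]):
  for cc in (c,dict(np.load("scene0.npz")),dict(np.load("top0.npz"))): x,f=fit(cc,(.4745,-.038),R,.7,.006); print("T",np.round(x*1e3,1),round(f,1))
ov=cv2.resize(c["pixels"][:,:,::-1],None,fx=8,fy=8,interpolation=cv2.INTER_CUBIC)
for q,col in ((p,(0,0,255)),((p[0]-.0016,p[1]+.0017),(0,255,0))):
  for zz,rr in((zt,.03),(zt,.011),(zt-.028,.03)): cv2.polylines(ov,[np.round(proj(c,circ(*q,zz,rr))*8+3.5).astype(int)],True,col,1)
u=proj(c,np.array([[*p,.11]]))[0]*8
cv2.imwrite("pics/h1.png",ov[int(u[1])-250:int(u[1])+250,int(u[0])-300:int(u[0])+300])
E
```

```text
[-4.   0.4] 9.8
[-3.8 -0.4] 8.8
[-4.   0.4] 9.8
[-3.8 -0.4] 8.8
[-0.  -1.7] 17.6
[-4.2 -0.2] 15.5
[-0.  -1.7] 17.6
[-4.2 -0.2] 15.5
T [476.1 -34.2] 11.5
T [474.2 -37.9] 19.4
T [474.7 -38. ] 23.8
T [485.4 -30.6] 5.8
T [485.4 -31.3] 7.8
T [465.6 -41.2] 8.3
T [472.6 -37.2] 5.9
T [470.3 -37. ] 11.4
T [474.9 -38.1] 12.0
T [478.5 -34.6] 7.0
T [477.8 -34.4] 11.0
T [474.6 -37.9] 11.8
```

View pics/h1.png

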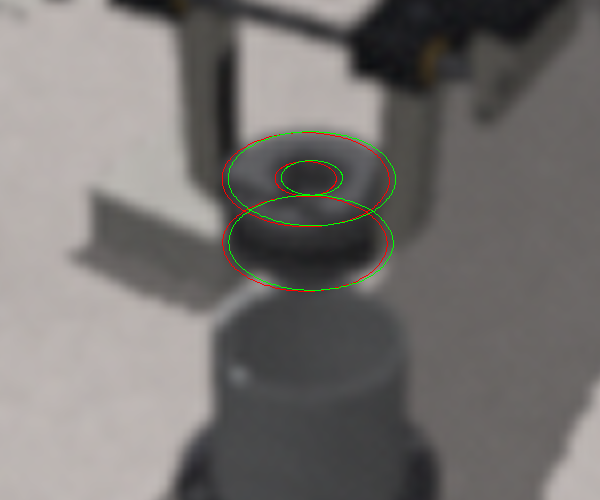

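The estimate is good to about 1.5 mm, and the 2 mm chamfers help. I'll go down gently and let the contact force show any remaining offset.

Request:
jog_arm([
  [50,[0,0,20],0],
  [50,[0,0,18],0],
  [50,[0,0,0],0],
  [50,[0,0,0],0],
])

```text
t: 17.52
eef_pos: [0.4752, -0.0386, 0.0873]
eef_rot: [1.0, -0.0, 0.0, 0.0]
contact_force: [1.1, 0.0, -4.5]
gripper_width: 0.0633
gripper_force: 30.0
```

Request:
jog_arm([
  [50,[0,0,3],0],
  [50,[0,0,0],0],
  [50,[0,0,0],0],
])

```text
t: 17.9
eef_pos: [0.4749, -0.038, 0.084]
eef_rot: [1.0, 0.0, 0.0, -0.0]
contact_force: [0.1, 0.3, -3.8]
gripper_width: 0.0633
gripper_force: 30.0
```

Request:
jog_arm([
  [50,[0,0,2],0],
  [50,[0,0,0],0],
])

```text
t: 18.15
eef_pos: [0.4747, -0.0381, 0.0817]
eef_rot: [1.0, 0.0, -0.0, -0.0]
contact_force: [0.0, 0.3, -3.9]
gripper_width: 0.0631
gripper_force: 30.0
```

```bash
python3 w.py
```

```text
[-3.8  -3.38 -3.56 -3.83 -3.32 -4.42 -4.23 -3.76] [ 0.13990435  0.1663922  -3.7888013 ]
t 18.55 pos [474.8 -38.1  81.8] yaw_y -90.0 zax [ 0. -0. -1.] toolshift [ -0.3  -0.1 -58.2] F [ 0.27  0.43 -3.76] w 63.2 j7 -0.55
```

Request:
jog_arm([
  [50,[0,0,1.5],0],
  [50,[0,0,0],0],
  [50,[0,0,0],0],
])

```text
t: 18.92
eef_pos: [0.4749, -0.0381, 0.0803]
eef_rot: [1.0, 0.0, 0.0, -0.0]
contact_force: [0.8, 0.9, -2.8]
gripper_width: 0.0628
gripper_force: 30.0
```

Request:
jog_arm([
  [50,[0,0,1.5],0],
  [50,[0,0,0],0],
  [50,[0,0,0],0],
])

```text
t: 19.3
eef_pos: [0.4754, -0.0381, 0.079]
eef_rot: [1.0, 0.0, 0.001, -0.0]
contact_force: [2.2, 1.4, 4.2]
gripper_width: 0.0633
gripper_force: 30.0
```

```bash
python3 w.py
```

```text
[4.75 4.95 4.64 5.12 5.47 5.57 4.74 6.17] [3.54997133 1.74715782 5.17743147]
t 19.7 pos [475.4 -38.1  79. ] yaw_y -90.0 zax [ 0.001 -0.    -1.   ] toolshift [ -0.9  -0.1 -61. ] F [3.49 2.43 6.17] w 63.3 j7 -0.55
```

The force is (+3.5, +1.7) N, so the tube axis lies towards +x and +y. I'll lift 2 mm, shift and go down again.

Request:
jog_arm([
  [50,[0,0,-2.5],0],
  [50,[1.5,-0.8,0],0],
  [50,[0,0,0],0],
  [50,[0,0,2.5],0],
  [50,[0,0,0],0],
  [50,[0,0,0],0],
])

```text
t: 20.45
eef_pos: [0.4762, -0.0374, 0.0787]
eef_rot: [1.0, 0.0, -0.0, 0.0]
contact_force: [-0.6, -0.7, -4.5]
gripper_width: 0.0629
gripper_force: 30.0
```

```bash
python3 w.py
```

```text
[-4.36 -3.79 -4.12 -3.5  -3.14 -4.28 -4.59 -3.84] [ 0.19253348 -0.03776549 -3.95039405]
t 20.85 pos [476.3 -37.3  78.8] yaw_y -90.0 zax [ 0. -0. -1.] toolshift [ -1.8   0.7 -61.2] F [ 0.06 -0.24 -3.84] w 63.1 j7 -0.56
```

Request:
jog_arm([
  [50,[0.4,-0.2,2],0],
  [50,[0,0,0],0],
  [50,[0,0,2.3],0],
  [50,[0,0,0],0],
  [50,[0,0,0],0],
])

```text
t: 21.48
eef_pos: [0.4767, -0.0371, 0.0745]
eef_rot: [1.0, 0.0, -0.0, -0.0]
contact_force: [0.6, -0.1, -4.8]
gripper_width: 0.0635
gripper_force: 30.0
```

```bash
python3 w.py
```

```text
[-3.66 -5.06 -4.63 -4.28 -4.63 -4.19 -4.82 -3.68] [ 0.3695681  -0.13153288 -4.36907205]
t 21.88 pos [476.7 -37.1  74.5] yaw_y -90.0 zax [ 0. -0. -1.] toolshift [ -2.2   0.9 -65.5] F [-0.44 -0.23 -3.68] w 63.5 j7 -0.55
```

Request:
jog_arm([
  [93,[0,0,0],0],
  [93,[0,0,0],0],
  [93,[0,0,0],0],
  [93,[0,0,-40],0],
  [93,[-7,56,-10],0],
  [93,[-7,56,0],0],
  [93,[-7,56,0],0],
  [93,[-7,56,0],0],
])

```text
t: 22.88
eef_pos: [0.4486, -0.2627, 0.1247]
eef_rot: [1.0, 0.0, 0.0, 0.0]
contact_force: [0.1, 0.8, -0.3]
gripper_width: 0.0927
gripper_force: 0.0
```

Request:
jog_arm([
  [93,[-8,54,0],0],
  [93,[0,0,40],0],
  [93,[0,0,0],0],
  [93,[0,0,0],0],
])

```text
t: 23.38
eef_pos: [0.4408, -0.3148, 0.0851]
eef_rot: [1.0, 0.0, -0.0, -0.0]
contact_force: [-0.4, 0.3, -0.5]
gripper_width: 0.093
gripper_force: 0.0
```

```bash
python3 - <<'E'
from h import *; from bench import r
go(r,.4405,-.315,.01)
t=[]
for n in("top","scene"):
    c=r.get_image(n); np.savez(n+"2.npz",**c)
    ov=cv2.resize(c["pixels"][:,:,::-1],None,fx=6,fy=6,interpolation=cv2.INTER_CUBIC)
    u=proj(c,np.array([[.476,-.037,.07]]))[0]*6
    t.append(ov[int(u[1])-200:int(u[1])+200,int(u[0])-200:int(u[0])+200])
    if n=="scene": x,f=fit(c,(.439,-.313),CAS,.7,.006); print("D",x,f)
cv2.imwrite("pics/d1.png",np.hstack(t))
E
```

```text
t 23.38 pos [ 440.8 -314.8   85.1] yaw_y -90.0 zax [-0.  0. -1.] toolshift [-0.3  0.3 75.1] F [-0.4   0.26 -0.45] w 93.0 j7 -0.18
D [ 0.43934204 -0.31311303] 19.833257534196825
```

View pics/d1.png

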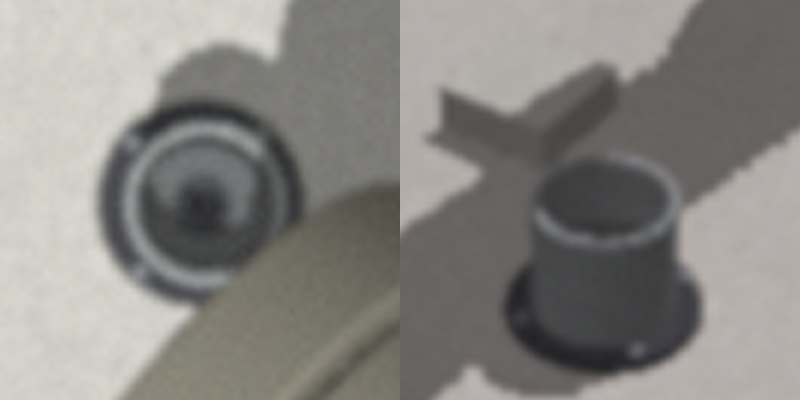

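The top view shows C deep in the tube with its hole centred at about (205,205), lying flat. D is next.

Request:
jog_arm([
  [93,[0,0,50],0],
  [93,[0,0,25],0],
  [50,[0,0,0],0],
  [50,[0,0,0],0],
  [50,[0,0,0],0],
  [50,[0,0,0],0],
  [50,[0,0,0],0],
  [93,[0,0,0],0],
])

```text
t: 24.48
eef_pos: [0.4413, -0.3152, 0.0102]
eef_rot: [1.0, 0.0, 0.001, 0.0]
contact_force: [0.1, 0.9, 0.2]
gripper_width: 0.0691
gripper_force: 0.0
```

Request:
jog_arm([
  [93,[0,0,0],0],
  [93,[0,0,0],-10],
  [93,[0,0,0],-10],
  [93,[0,0,0],-10],
  [93,[0,0,0],-10],
  [93,[0,0,0],-10],
  [93,[0,0,0],-10],
  [93,[0,0,0],-10],
])

```text
t: 25.48
eef_pos: [0.4407, -0.3152, 0.0095]
eef_rot: [0.817, 0.576, -0.0, 0.0]
contact_force: [0.2, -0.6, 0.3]
gripper_width: 0.0929
gripper_force: 0.0
```

Request:
jog_arm([
  [93,[0,0,0],-10],
  [93,[0,0,0],-10],
  [93,[0,0,0],0],
  [50,[0,0,0],0],
  [50,[0,0,0],0],
  [50,[0,0,0],0],
  [50,[0,0,0],0],
  [50,[0,0,0],0],
])

```text
t: 26.48
eef_pos: [0.4407, -0.315, 0.0094]
eef_rot: [0.707, 0.707, -0.0, -0.0]
contact_force: [-0.7, 0.7, -0.2]
gripper_width: 0.0628
gripper_force: 30.0
```

Request:
jog_arm([
  [50,[0,0,0],0],
  [50,[0,0,-25],0],
  [50,[0,0,-25],0],
  [50,[0,0,-40],0],
  [50,[0,0,-25],0],
  [50,[0,0,0],0],
  [50,[0,0,0],0],
  [50,[0,0,0],0],
])

```text
t: 27.48
eef_pos: [0.4402, -0.3147, 0.1232]
eef_rot: [0.707, 0.707, -0.0, -0.001]
contact_force: [-0.1, 0.4, -5.1]
gripper_width: 0.0631
gripper_force: 30.0
```

```bash
sed -i 's/.4745,-.038,.14/.4767,-.0371,.0745/' w.py; python3 w.py
```

```text
[-4.09 -3.77 -4.47 -3.85 -2.73 -4.83 -3.92 -3.73] [ 0.18590532  0.09243324 -3.92316539]
t 27.88 pos [ 440.7 -315.1  124.3] yaw_y 0.0 zax [-0.  0. -1.] toolshift [278.   36.1  49.8] F [ 0.35  0.3  -3.73] w 63.0 j7 0.84
```

D is full as well (−3.9 N).

Request:
jog_arm([
  [50,[55.6,7.2,0],0],
  [50,[55.6,7.2,0],0],
  [50,[55.6,7.2,0],0],
  [50,[55.6,7.2,0],0],
  [50,[55.6,7.2,0],0],
  [50,[0,0,20],0],
  [50,[0,0,16],0],
  [50,[0,0,0],0],
])

```text
t: 28.88
eef_pos: [0.4763, -0.0369, 0.0879]
eef_rot: [0.707, 0.707, -0.001, -0.001]
contact_force: [0.0, -0.7, -4.5]
gripper_width: 0.0636
gripper_force: 30.0
```

```bash
python3 w.py
```

```text
[-3.51 -3.64 -4.31 -4.5  -4.06 -3.62 -4.46 -4.22] [ 0.18977601  0.19128791 -4.03950499]
t 29.27 pos [476.9 -37.2  88.9] yaw_y 0.0 zax [ 0.001  0.    -1.   ] toolshift [ 0.1 -0.2 14.4] F [ 0.13  1.04 -4.22] w 63.3 j7 0.41
```

Request:
jog_arm([
  [50,[0,0,5],0],
  [50,[0,0,3],0],
  [50,[0,0,2],0],
  [50,[0,0,0],0],
  [50,[0,0,0],0],
])

```text
t: 29.9
eef_pos: [0.4767, -0.0371, 0.0785]
eef_rot: [0.707, 0.707, 0.0, 0.0]
contact_force: [0.2, 0.6, -4.1]
gripper_width: 0.0629
gripper_force: 30.0
```

```bash
python3 w.py
```

```text
[-5.2  -4.33 -3.91 -3.62 -5.   -3.89 -4.42 -4.01] [ 0.25091741  0.04976182 -4.29873708]
t 30.3 pos [476.7 -37.1  78.5] yaw_y 0.0 zax [ 0. -0. -1.] toolshift [-0. -0.  4.] F [-0.4  -0.48 -4.01] w 63.3 j7 0.42
```

There's no contact with the rim. I'll go down the last 4 mm and release.

Request:
jog_arm([
  [50,[0,0,2],0],
  [50,[0,0,2],0],
  [50,[0,0,0],0],
  [50,[0,0,0],0],
])

```text
t: 30.8
eef_pos: [0.4767, -0.0371, 0.0745]
eef_rot: [0.707, 0.707, -0.0, 0.0]
contact_force: [-0.6, 0.5, -4.6]
gripper_width: 0.0629
gripper_force: 30.0
```

Request:
jog_arm([
  [93,[0,0,0],0],
  [93,[0,0,0],0],
  [93,[0,0,0],0],
  [93,[0,0,-40],0],
  [93,[-40,0,-40],0],
  [93,[-60,0,0],0],
  [93,[-60,0,0],0],
  [93,[-60,0,0],0],
])

```text
t: 31.8
eef_pos: [0.4769, -0.2587, 0.1548]
eef_rot: [0.707, 0.708, 0.0, 0.0]
contact_force: [1.8, 0.1, 0.0]
gripper_width: 0.0929
gripper_force: 0.0
```

Request:
jog_arm([
  [93,[-60,0,0],0],
  [93,[0,0,0],0],
  [93,[0,0,0],0],
])

```text
t: 32.17
eef_pos: [0.4764, -0.3167, 0.1542]
eef_rot: [0.707, 0.707, 0.0, -0.0]
contact_force: [-0.1, -0.9, 0.2]
gripper_width: 0.0933
gripper_force: 0.0
```

```bash
python3 - <<'E'
from h import *; from bench import r
go(r,.4405,-.315)
t=[]
for n in("top","scene"):
    c=r.get_image(n)
    ov=cv2.resize(c["pixels"][:,:,::-1],None,fx=6,fy=6,interpolation=cv2.INTER_CUBIC)
    u=proj(c,np.array([[.476,-.037,.07]]))[0]*6
    t.append(ov[int(u[1])-200:int(u[1])+200,int(u[0])-200:int(u[0])+200])
s=cv2.resize(c["pixels"][:,:,::-1],(400,300))
cc=r.get_image("top")["pixels"][:,:,::-1]
cv2.imwrite("pics/e1.png",np.vstack([np.hstack(t)[50:350],np.hstack([cv2.resize(cc,(400,300)),s])]))
E
```

```text
t 32.17 pos [ 476.4 -316.7  154.2] yaw_y -0.0 zax [-0.     0.001 -1.   ] toolshift [  1.7 -35.9   0. ] F [-0.1  -0.94  0.19] w 93.3 j7 0.81
```

View pics/e1.png

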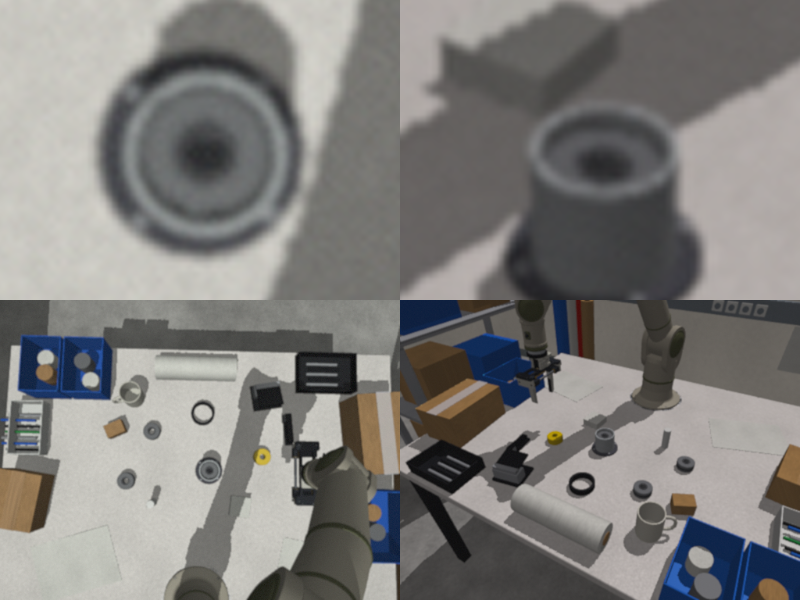

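The picture shows the top cassette flat and centred in the tube, with its hole at about (205,152) just below the rim. The two spent cassettes lie flat on the table at (152,430) and (126,480). The bystanders have not moved and the gripper is clear, so I'm handing in.

```bash
python3 -c "
from bench import r
print(r.hand_in())"
```

```text
the job is handed in; nothing more can be done
None
```

The two full cassettes (C and D, about 4 N each) are stacked flat in the tube, the two spent ones (A and B) lie flat on the table clear of it, and I handed the job in at about 32 s; the hand-in returned no verdict.

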